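# Swipe the hob's curved slider up to full power

### The arm

A 6-joint arm with a two-finger parallel gripper is mounted at the origin on a cart in front of the work surface, level with it; the furniture and walls round the work are solid. World frame = base frame: x ahead of the robot, y to its left, z up, the work surface at z = 0. Lengths are in mm, angles in rad, forces in N, time in s.
With the tool pointing down it reaches from about 325 to 775 mm from the base axis. Payload 5.5 kg.
Tool frame: the origin (TCP) lies on the centre line of the jaws, within the pads' length; the fingertips stand 19 mm ahead of it and the grasp point (between the pads) is the TCP (r.tips_ahead is the z of the fingertips in the tool frame, in mm); z points along the fingers, y is the line along which they close (so a half turn about z gives the same grasp; the last joint's range is limited). The gripper opens to 85 mm and grips with 20 to 120 N. Pads are 22 mm wide; open, the fingers measure 114 mm over their backs; the gripper's body (76 mm by 85 mm) begins 54 mm behind the grasp point. The pads swing forward as they close: fully open they stand 13 mm farther back than shut.
Start: joints at [-1.334, 0.091, 1.231, -0, 1.82, -0.057], TCP at [173.754, -574.305, 213.775] pointing down, gripper open.
Joint ranges: [-2.87, 2.87], [-0.86, 2.18], [0.17, 2.46], [-1.51, 4.65], [0.06, 2.69], [-2.65, 2.65]. Speed limits (rad/s): [2.57, 2.57, 3.01, 3.14, 3.14, 3.14].

### API

Orientations are given as a rotation vector (axis times angle).
In Python, from cell import r, cams, workorder gives the robot as it stands. The module is installed in compiled form; this text tells all that it offers.
- The arm moves only by the shell command python3 -m pendant 'ROWS' [OPENING] [FORCE]. ROWS is JSON, a list of rows, each a list of 4 numbers: the shift along the tool's x, y, z in units of 30 mm (1.0 is 30 mm), then the turn about the tool's z in degrees. In form: [[tx, ty, tz, twist], ...]. A call has 1 to 12 rows; each row shifts and turns the commanded pose from where the row before left it, along the tool's axes as they then stand; what a row does not reach is not made up. A row lasts 1/12 s, in which the tool goes at most 41.7 mm and 7.16 degrees, less where a joint would pass 70% of its speed; a pose out of reach is approached as far as the arm can. A call is refused whole if a number of a shift passes 1 or a number of a turn 7.16, either way. A call with a gripper value outside its range is refused whole. OPENING is the opening, from 0 (shut) to 1 (fully open), set as the call begins (- or left out, the last holds). The fingers move at their own pace and stop on an object; FORCE is the grip in N (left out, the last holds). Time passes only in rows, so rows that do not move let the fingers close. It gives the time, the measured TCP pose, the force, the opening and the grip force at its end, in the units of the state.
- r.get_state(): the state, without advancing time (a new reading comes with each control period).
- cams.camera(name): name is "scene" or "top" or "wrist"; returns a dict with "frame" (384x512x3 uint8, red, green, blue), "z_map" (384x512 float32, mm along the optical axis (not along the pixel's ray), 0 where there is no reading), "vertical_fov" (degrees; the focal length in pixels is half the picture's height over the tangent of half this angle, whatever the lens; pixels are square), "cx", "cy" (the principal point, pixels), "camera_from_world" (4x4, takes a point from world to camera coordinates). Camera axes: x right, y up, looking along -z (the intrinsics and any distortion apply to the point x, -y, -z); pixel columns grow to the right and rows downward; lengths in mm; the calibration is good to about 2 mm. A picture is of the moment at which its call begins.
- workorder.hand_in(): hands the job in; it is judged then, once.
The state is a dict: "time_s": time; "qpos": joint angles; "dq": joint speeds; "effort": joint torques, N m; "tool_pos": TCP position; "eef_rot": TCP orientation; "ft_force": force on the tool from outside, world axes, zero at the start; "torque": the same for the moment, N m; "opening": opening from 0.0 (shut) to 1.0 (fully open); "grasp_force": force on a finger pad.
Only numpy, scipy, OpenCV 4.12 (cv2) and the standard library are available. Lean on these libraries where they do the work, as an engineer would, in place of code of your own. Each camera call takes 0.05 s, during which the arm holds its last target. There are 200 camera calls.

### The job

Turn the small portable induction hob up to full power under the pan: put a closed fingertip on the smallest orange dot at one end of its curved white slider, swipe along the curve over every dot to the largest one, and only there lift off. Press lightly and keep the bar pressed a little all the way, without lifting between the dots. Only touch the slider: do not grip, lift or shift the pan or any of the other things standing around.

Things in the scene. Friction and masses are not known exactly. Their poses are not given: they have to be found in the camera images.
- hotplate: portable induction hob, white case with black glass top, 300 mm deep (its x) by 260 mm wide (its y), fixed to the worktop. Origin at the centre of its underside; z up; x points from its front edge (with the slider) to its back. The glass is 50 mm above the origin. The gripper must clear the pan that stands on it.
- ring (a point): centre of the cooking ring, on the glass: 30 mm behind the hob's origin (hob x = +0.030) and 50 mm above it. The slider's centre line is an arc of 145 mm radius round this point
- slider_bar (a joint): the touch slider: a white bar 26 mm wide, bent in an arc round the front of the ring from 46 degrees on one side of the hob's -x direction to 46 degrees on the other (plus round ends). Its flat top stands 8 mm above the glass (58 mm above the hob's origin). It gives under the finger as one piece: value 0 = up, grows to 0.006 m = fully pressed down. Springs push it up: about 1.0 N starts it, 5.8 N presses it fully down; below that it is a hard stop
- dot_1 (a point): orange raised dot number 1 of 5 on the slider, the smallest: 10 mm across, 1.6 mm high with sloping sides, seen from the ring's centre 38 degrees from the hob's -x axis towards its +y side. This point is the centre of its underside, on the bar's top; it sinks with the bar
- dot_2 (a point): orange raised dot number 2 of 5 on the slider: 13 mm across, 1.6 mm high with sloping sides, seen from the ring's centre 19 degrees from the hob's -x axis towards its +y side. This point is the centre of its underside, on the bar's top; it sinks with the bar
- dot_3 (a point): orange raised dot number 3 of 5 on the slider: 16 mm across, 1.6 mm high with sloping sides, seen from the ring's centre on the hob's -x axis. This point is the centre of its underside, on the bar's top; it sinks with the bar
- dot_4 (a point): orange raised dot number 4 of 5 on the slider: 19 mm across, 1.6 mm high with sloping sides, seen from the ring's centre 19 degrees from the hob's -x axis towards its -y side. This point is the centre of its underside, on the bar's top; it sinks with the bar
- dot_5 (a point): orange raised dot number 5 of 5 on the slider, the largest: 22 mm across, 1.6 mm high with sloping sides, seen from the ring's centre 38 degrees from the hob's -x axis towards its -y side. This point is the centre of its underside, on the bar's top; it sinks with the bar
- pan: small steel pan on the ring, 140 mm across, 58 mm high (its rim is 108 mm above the worktop), black handle 100 mm long beyond it to the back left. Origin at the centre of its underside
- salt_shaker: grey-white salt shaker, 44 mm across, 90 mm high, standing left of the hob. Loose; origin at the centre of its underside
- mandarin: orange mandarin, 64 mm across, 54 mm high, lying right of the hob. Loose; origin at the centre of its underside
- mug: green mug, 86 mm across, 96 mm high. Loose; origin at the centre of its underside
- garlic: whitish garlic bulb, 53 mm across, 52 mm high. Loose; origin at the centre of its underside
There are look-alikes about, which are no part of the job. Leave any red look-alike of the garlic alone.

How it is judged:
By the outcome, as a careful person would: the job done as asked, in the order asked, and still so for the second after the job is handed in, with the robot touching nothing.
It also fails if it takes over 51 s, if anything falls off the work surface, if the arm or the gripper's body presses on something with over 40 N, if the wrist force passes 120 N, or if a joint passes its speed limit or range.

## Working session

There is one attempt and no reset: what is moved stays moved. The work goes in short steps, Python scripts to look and compute and a shell command to move; the robot and the scene stay as the last step left them, time stands still between calls to the robot, and variables do not carry over. Pictures are saved under pics/ and viewed, at most 10 in all, crops included, and the job is handed in when it is done.

```bash
mkdir -p pics
cat > h.py <<'E'
import numpy as np,cv2
from cell import r,cams,workorder
def snap(n,f):
    c=cams.camera(n); np.savez('pics/'+f+'.npz',**c); cv2.imwrite('pics/'+f+'.png',c['frame'][:,:,::-1]); return c
def ray(c,u,v,z):
    f=c['frame'].shape[0]/2/np.tan(np.radians(c['vertical_fov'])/2)
    T=np.linalg.inv(c['camera_from_world']); d=T[:3,:3]@np.array([(u-c['cx'])/f,-(v-c['cy'])/f,-1]); o=T[:3,3]
    return o+d*(z-o[2])/d[2]
E
python3 - <<'E'
from h import *
a=snap('top','top0');b=snap('scene','scene0')
print(r.get_state(),r.tips_ahead,a['vertical_fov'],a['cx'],a['cy'],a['camera_from_world'],[k for k in a])
cv2.imwrite('pics/both0.png',cv2.resize(np.hstack([a['frame'],b['frame']])[:,:,::-1],(800,300)))
E
```

```text
{'time_s': 0.1, 'qpos': array([-1.33366304e+00,  9.18201505e-02,  1.23179036e+00, -2.30655604e-05,
        1.81979104e+00, -5.67154802e-02]), 'dq': array([-0.00040178, -0.00164427, -0.00247219,  0.00103213,  0.00098087,
       -0.00061893]), 'effort': array([ 1.73724788e-03, -4.60216963e+01, -4.19219577e+01, -1.63972795e-04,
        1.05728445e-02, -1.96563781e-05]), 'tool_pos': array([ 173.69726792, -574.00855135,  212.72800522]), 'eef_rot': array([-3.10596633e+00, -4.59645456e-01,  2.90785038e-04]), 'ft_force': array([ 0.74015458, -0.53174934, -0.97562101]), 'torque': array([-0.0006841 ,  0.02008309, -0.00636257]), 'grasp_force': 0.0, 'opening': 0.9973352686615488} 19.0 56.39443449063541 256.9441600700108 189.55261805325625 [[-1.71705981e-03 -9.99957888e-01  9.01516021e-03 -1.87016279e+01]
 [ 9.97827535e-01 -1.11954123e-03  6.58707623e-02 -5.13524170e+02]
 [-6.58578955e-02  9.10867913e-03  9.97787437e-01 -1.22395219e+03]
 [ 0.00000000e+00  0.00000000e+00  0.00000000e+00  1.00000000e+00]] ['frame', 'z_map', 'vertical_fov', 'cx', 'cy', 'camera_from_world']
```

View pics/top0.png

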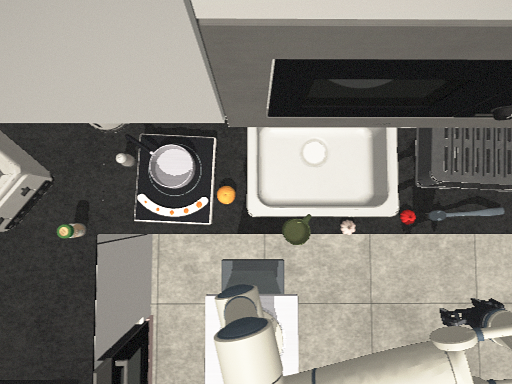

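View pics/scene0.png

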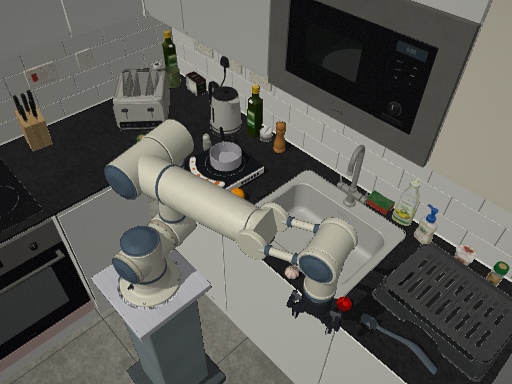

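The top view shows the hob at about (175,178) with the pan on it. Its slider arc runs from (143,200) to (207,205), with the small dot at the left and the large one at the right. Orange look-alikes are the mandarin (227,195) and the red garlic (408,216). The built-in cooktop at the left of the scene view is not the portable hob. I choose the arc at (173,208) and check it in a crop.

```bash
cat >> h.py <<'E'
def dots(c,z=58):
    hsv=cv2.cvtColor(c['frame'],cv2.COLOR_RGB2HSV)
    m=cv2.inRange(hsv,(4,120,110),(22,255,255))
    n,l,s,ce=cv2.connectedComponentsWithStats(m)
    return [(s[i,4],ce[i].round(1),ray(c,*ce[i],z).round(1)) for i in range(1,n) if s[i,4]>3]
A=np.radians([38,19,0,-19,-38]); L=np.c_[30-145*np.cos(A),145*np.sin(A)]
def fit(P):
    P=np.array(P)[:,:2]; a=L-L.mean(0); b=P-P.mean(0)
    t=np.arctan2((a[:,0]*b[:,1]-a[:,1]*b[:,0]).sum(),(a*b).sum()); R=np.array([[np.cos(t),-np.sin(t)],[np.sin(t),np.cos(t)]])
    o=P.mean(0)-R@L.mean(0); return o,R,t,np.linalg.norm(L@R.T+o-P,axis=1)
E
python3 - <<'E'
from h import *
c=dict(np.load('pics/top0.npz'))
d=dots(c); [print(x) for x in d]
D=sorted([x[2] for x in d if 140<x[1][0]<212 and 190<x[1][1]<220],key=lambda p:-p[1])
if len(D)==5:
  o,R,t,e=fit(D);print(o,np.degrees(t),e);print(L@R.T+o, 'ring',R@[30,0]+o)
cv2.imwrite('pics/crop0.png',cv2.resize(c['frame'][120:240,100:260,::-1],(640,480),interpolation=cv2.INTER_CUBIC))
E
```

```text
(np.int32(257), array([225.8, 194.4]), array([494.8,  85.3,  58. ]))
(np.int32(26), array([198.6, 204.2]), array([462.2, 175.8,  58. ]))
(np.int32(7), array([157.3, 209. ]), array([446.3, 313. ,  58. ]))
(np.int32(17), array([185.5, 210.4]), array([441.6, 219. ,  58. ]))
(np.int32(12), array([171.3, 212.2]), array([435.4, 266.1,  58. ]))
```

View pics/crop0.png

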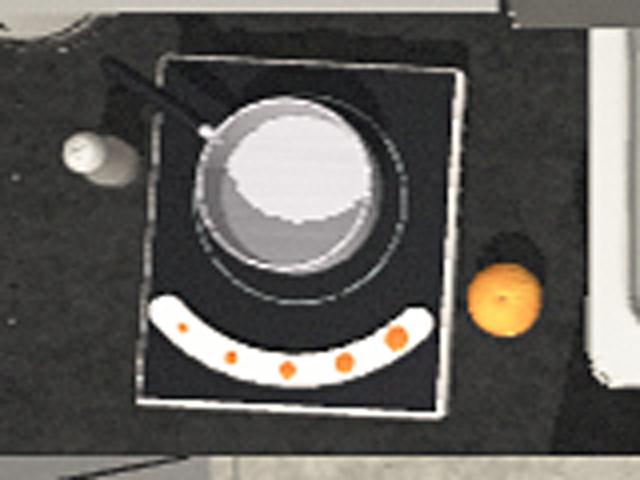

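The crop confirms it: a white arc with five orange dots, from the smallest at the left (182,328) to the largest at the right (397,338). The pan, salt shaker and mandarin are all clear of it.

```bash
sed -i 's/s\[i,4\]>3/s[i,4]>1/' h.py
python3 - <<'E'
from h import *
c=dict(np.load('pics/top0.npz'))
d=[x for x in dots(c) if 138<x[1][0]<212 and 190<x[1][1]<220]; [print(x) for x in d]
D=sorted([x[2] for x in d],key=lambda p:-p[1])
if len(D)==5:
  o,R,t,e=fit(D);print(o,np.degrees(t),e);print(L@R.T+o)
E
python3 -m pendant '[[0.7,-1,0,-7.16],[0.7,-1,0,-7.16],[0.7,-1,0,-7.16],[0.7,-1,0,-7.16]]' 0 20
```

```text
(np.int32(3), array([145.3, 201.7]), array([470.7, 353.1,  58. ]))
(np.int32(26), array([198.6, 204.2]), array([462.2, 175.8,  58. ]))
(np.int32(7), array([157.3, 209. ]), array([446.3, 313. ,  58. ]))
(np.int32(17), array([185.5, 210.4]), array([441.6, 219. ,  58. ]))
(np.int32(12), array([171.3, 212.2]), array([435.4, 266.1,  58. ]))
[550.66623386 260.54494742] -2.79557246805976 [0.73662364 0.31449805 0.40666806 0.43601608 0.31392271]
[[470.8589269  353.81927507]
 [445.99592551 312.91970223]
 [435.8030943  266.15379491]
 [441.39107319 218.61729958]
 [462.15098009 175.48992821]]
time_s: 0.43
tool_pos: [192.9, -428.7, 212.6]
eef_rot: [-2.892, -1.223, -0.001]
ft_force: [0.3, -0.3, 1.1]
opening: 0.455
grasp_force: 0.0
```

```bash
python3 -m pendant '[[1,0.7,0,-6.36],[1,0.7,0,-6.36],[1,0.7,0,-6.36],[1,0.7,0,-6.36],[1,0.7,0,-6.36],[1,0.7,0,-6.36],[1,0.7,0,-6.36],[1,0,0,0],[1,0,0,0],[1,0,0,0],[1,0,0,0],[1,0,0,0]]'; python3 -m pendant '[[1,0,0,0],[1,0,0,0],[1,0,0,0],[1,0,0,0],[1,0,0,0],[1,0,0,0],[1,0,0,0],[1,0,0,0],[1,0,0,0],[1,0,0,0],[0,0,0,0],[0,0,0,0]]'
python3 -c "
from h import *
s=r.get_state();print(s['qpos'],s['eef_rot'])"
```

```text
time_s: 1.43
tool_pos: [409.7, -155.6, 213.3]
eef_rot: [-2.221, -2.221, 0.0]
ft_force: [0.3, 0.5, 0.8]
opening: -0.001
grasp_force: 0.0
time_s: 2.43
tool_pos: [409.6, 144.0, 213.2]
eef_rot: [-2.217, -2.225, 0.002]
ft_force: [-0.6, -0.1, -0.1]
opening: -0.0
grasp_force: 0.0
[ 2.59723105e-01 -3.55865006e-01  1.64006986e+00 -1.11268576e-04
  1.85874640e+00  2.56479827e-01] [-2.21745330e+00 -2.22458667e+00  1.92818369e-03]
```

```bash
python3 -m pendant '[[1,0,0,0],[1,0,0,0],[1,0,0,0],[1,0.5,0.3,0],[1,0.5,0.3,0],[1,0.5,0.3,0],[0.98,0.55,0.3,0],[0,0,0,0],[0,0,0,0]]'
python3 - <<'E'
from h import *
c=snap('wrist','w1'); print(c['camera_from_world'].round(2).tolist())
for x in dots(c): print(x)
print(r.get_state()['tool_pos'])
E
```

```text
time_s: 3.18
tool_pos: [471.9, 351.6, 174.5]
eef_rot: [-2.221, -2.221, 0.009]
ft_force: [-0.6, 0.2, 0.8]
opening: 0.002
grasp_force: 0.0
[[1.0, -0.0, -0.0, -470.71], [-0.0, 0.96, -0.28, -312.5], [0.01, 0.28, 0.96, -441.59], [0.0, 0.0, 0.0, 1.0]]
(np.int32(71), array([254.6, 178.2]), array([470.7, 354.6,  58. ]))
(np.int32(111), array([228.2, 220.6]), array([445.9, 313.7,  58. ]))
(np.int32(110), array([217.1, 264.6]), array([433.9, 267.6,  58. ]))
(np.int32(47), array([252. , 338.8]), array([467.7, 180.2,  58. ]))
[471.95010119 351.15196992 176.50159914]
```

View pics/w1.png

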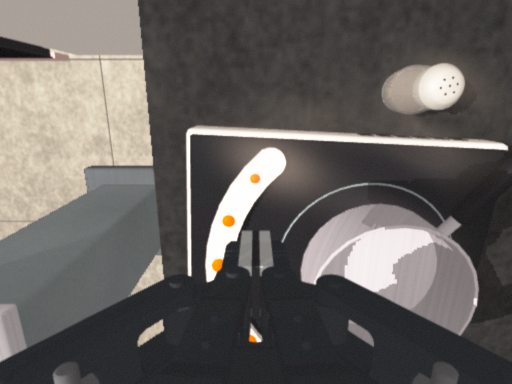

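The wrist view shows dot 1 at (254.6,178.2), dot 2 at (228,221) and dot 3 at (217,265), next to the shut fingers. They agree with the top-view fit to about 1 mm. I'll descend over dot 1.

```bash
python3 -m pendant '[[0.08,-0.03,0.7,0],[0,0,0.8,0],[0,0,0.8,0],[0,0,0.5,0],[0,0,0.1,0],[0,0,0,0],[0,0,0,0]]'; python3 -m pendant '[[0,0,0.07,0],[0,0,0.07,0],[0,0,0,0],[0,0,0,0]]'
python3 -c "
from h import *
print(r.get_state()['tool_pos'],r.get_state()['ft_force'])"
```

```text
time_s: 3.82
tool_pos: [471.4, 354.2, 93.1]
eef_rot: [2.222, 2.22, 0.004]
ft_force: [0.9, 0.8, 0.1]
opening: 0.004
grasp_force: 0.0
time_s: 4.15
tool_pos: [470.8, 354.8, 87.0]
eef_rot: [2.221, 2.221, 0.001]
ft_force: [-0.1, -1.0, -0.7]
opening: 0.001
grasp_force: 0.0
[470.81169914 354.78906513  87.04160409] [-0.10343386 -0.99251978 -0.65137631]
```

```bash
for i in 1; do python3 -m pendant '[[0,0,0.13,0],[0,0,0.13,0],[0,0,0,0],[0,0,0,0]]'; python3 -m pendant '[[0,0,0.033,0],[0,0,0.033,0],[0,0,0,0],[0,0,0,0]]';  python3 -m pendant '[[0,0,0,0]]'; python3 -m pendant '[[0,0,0,0]]'; python3 -m pendant '[[0,0,0,0]]'; done | grep -v -e eef -e open -e grasp
```

```text
time_s: 4.48
tool_pos: [470.4, 354.5, 78.0]
ft_force: [0.2, -0.9, -0.2]
time_s: 4.82
tool_pos: [470.7, 354.7, 76.7]
ft_force: [-0.1, 0.2, 0.4]
time_s: 4.9
tool_pos: [470.7, 354.7, 76.9]
ft_force: [0.5, 0.3, -0.2]
time_s: 4.98
tool_pos: [470.7, 354.7, 76.9]
ft_force: [-0.4, 0.4, -0.5]
time_s: 5.07
tool_pos: [470.7, 354.7, 76.9]
ft_force: [-0.2, 0.0, 0.0]
```

```bash
for i in 1; do python3 -m pendant '[[0,0,0.05,0],[0,0,0,0],[0,0,0,0]]'; python3 -m pendant '[[0,0,0,0]]'; python3 -m pendant '[[0,0,0.05,0],[0,0,0,0],[0,0,0,0]]';  python3 -m pendant '[[0,0,0,0]]'; python3 -m pendant '[[0,0,0,0]]'; done | grep -v -e eef -e open -e grasp
```

```text
time_s: 5.32
tool_pos: [470.6, 354.6, 75.1]
ft_force: [0.4, -0.1, 0.3]
time_s: 5.4
tool_pos: [470.6, 354.7, 75.2]
ft_force: [0.1, -0.5, -0.7]
time_s: 5.65
tool_pos: [470.6, 354.6, 73.6]
ft_force: [0.3, 0.7, -0.4]
time_s: 5.73
tool_pos: [470.7, 354.7, 73.7]
ft_force: [-1.0, -0.6, 0.7]
time_s: 5.82
tool_pos: [470.7, 354.7, 73.8]
ft_force: [-0.3, -0.2, -0.0]
```

Run:
```python
from h import *
c=snap('wrist','w2')
for x in dots(c): print(x)
a=dict(np.load('pics/w1.npz'))
def pt(c,u,v):
    f=192/np.tan(np.radians(c['vertical_fov'])/2); z=float(c['z_map'][v,u])
    return (np.linalg.inv(c['camera_from_world'])@[(u-c['cx'])/f*z,-(v-c['cy'])/f*z,-z,1])[:3].round(1)
print([pt(a,*p) for p in [(254,178),(270,160),(228,221),(217,230),(240,150),(222,180),(200,160),(165,200)]])
cv2.imwrite('pics/w2c.png',cv2.resize(c['frame'][130:330,160:360,::-1],(600,600),interpolation=cv2.INTER_CUBIC))
```

```text
(np.int32(145), array([256.2, 224.7]), array([471.2, 354.1,  58. ]))
(np.int32(18), array([211.4, 279.6]), array([443., 317.,  58.]))
[array([470.2, 355.3,  60.1]), array([484.4, 371. ,  56.9]), array([445.8, 313.8,  59.4]), array([434.9, 303.7,  57. ]), array([457.5, 378.9,  49.9]), array([440.3, 350.7,  49.2]), array([420.8, 369.7,  49.7]), array([370.3, 315. ,  -0.6])]
```

View pics/w2c.png

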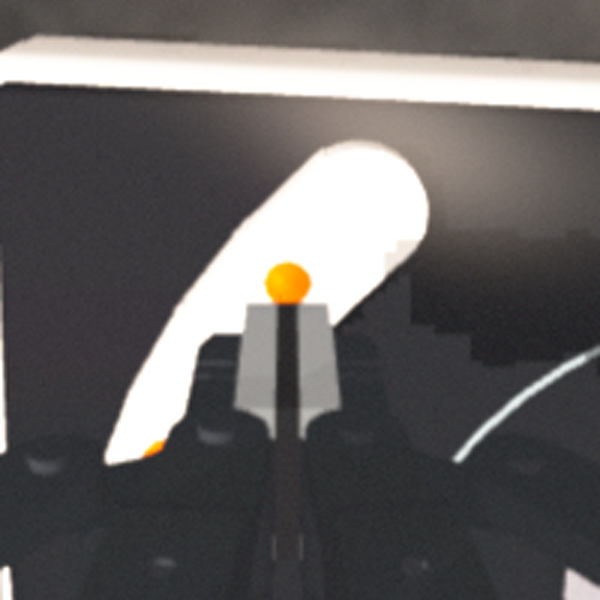

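Run:
```python
from h import *
c=dict(np.load('pics/w2.npz'))
def pt(c,u,v):
    f=192/np.tan(np.radians(c['vertical_fov'])/2); z=float(c['z_map'][v,u])
    return (np.linalg.inv(c['camera_from_world'])@[(u-c['cx'])/f*z,-(v-c['cy'])/f*z,-z,1])[:3].round(1)
for v in (224,228,230,231,232,233,235,238,242,246,250,255,260,265,268): print(v,pt(c,248,v),pt(c,256,v),pt(c,264,v))
s=r.get_state();print(s['tool_pos'],s['ft_force'],s['opening'])
```

```text
224 [466.4 355.1  59.3] [471.1 355.1  59.3] [475.9 354.4  57.6]
228 [466.3 351.5  56.9] [471.1 352.   58.1] [475.9 351.7  57.3]
230 [470.8 425.6 233.8] [471.  366.4  94.8] [474.8 366.6  95.3]
231 [467.3 366.6  96.5] [471.  366.7  96.7] [474.8 366.2  95.6]
232 [467.3 366.7  98. ] [471.  366.7  97.9] [474.7 366.9  98.4]
233 [467.3 366.5  98.6] [471.  366.3  98.2] [474.7 366.9  99.6]
235 [467.4 366.7 101.2] [471.  366.8 101.6] [474.7 366.4 100.6]
238 [467.5 366.5 104.2] [471.  366.6 104.3] [474.6 366.8 104.9]
242 [467.5 366.6 108.4] [471.  366.  107.1] [474.5 366.9 109.2]
246 [467.6 366.4 111.9] [471.  366.5 112.1] [474.4 366.4 111.9]
250 [467.7 366.8 116.6] [471.  366.2 115.2] [474.3 366.3 115.5]
255 [467.8 366.2 119.7] [471.  366.8 120.8] [474.2 366.  119.3]
260 [467.9 366.5 124.4] [471.  366.2 123.8] [474.1 366.7 124.7]
265 [468.  366.  127.4] [471.  366.8 128.8] [473.9 367.3 129.6]
268 [468.  365.5 128.7] [471.  365.6 128.7] [474.  365.1 127.9]
[470.69756066 354.70585308  73.85330695] [-0.45091737 -0.19465196  0.12288306] 0.0004923837145073956
```

Run:
```python
from h import *
c=snap('scene','s2')
P=c['camera_from_world']@[470,354,60,1]; f=192/np.tan(np.radians(c['vertical_fov'])/2)
u,v=int(c['cx']+f*P[0]/-P[2]),int(c['cy']-f*P[1]/-P[2]); print(u,v)
cv2.imwrite('pics/s2c.png',cv2.resize(c['frame'][max(v-60,0):v+60,max(u-70,0):u+90,::-1],(800,600),interpolation=cv2.INTER_CUBIC))
```

```text
190 161
```

View pics/s2c.png

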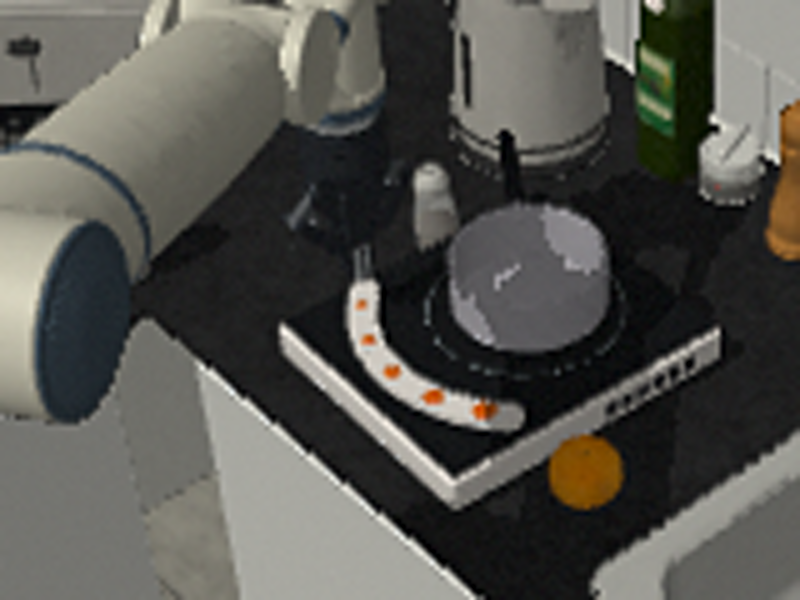

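The scene crop shows the fingertip (365,280) still hovering above dot 1 (362,303). The wrist depth puts the tip at z≈95, so about 35 mm remain to contact, whatever the TCP reading implies. I'll continue down using the cameras and the force reading.

```bash
(python3 -m pendant '[[0,0,0.3,0],[0,0,0.3,0],[0,0,0.2,0],[0,0,0.1,0],[0,0,0,0],[0,0,0,0]]'; python3 -m pendant '[[0,0,0,0]]'; python3 -m pendant '[[0,0,0,0]]') | grep -v -e eef -e open -e grasp
python3 - <<'E'
from h import *
c=snap('wrist','w3')
def pt(c,u,v):
    f=192/np.tan(np.radians(c['vertical_fov'])/2); z=float(c['z_map'][v,u])
    return (np.linalg.inv(c['camera_from_world'])@[(u-c['cx'])/f*z,-(v-c['cy'])/f*z,-z,1])[:3].round(1)
for v in (226,229,230,231,232,233): print(v,pt(c,256,v))
for x in dots(c): print(x)
E
```

```text
time_s: 6.42
tool_pos: [470.4, 354.6, 46.3]
ft_force: [0.6, 0.3, -0.3]
time_s: 6.5
tool_pos: [470.9, 354.8, 47.1]
ft_force: [0.5, -1.0, -0.2]
time_s: 6.58
tool_pos: [470.9, 354.9, 47.4]
ft_force: [0.2, -0.4, -0.5]
226 [471.3 364.1  57.4]
229 [471.3 362.4  57.3]
230 [471.3 366.7  68.8]
231 [471.3 366.6  69.8]
232 [471.3 366.6  70.9]
233 [471.3 366.7  72.4]
```

```bash
(python3 -m pendant '[[0,0,0.15,0],[0,0,0.1,0],[0,0,0,0],[0,0,0,0]]'; python3 -m pendant '[[0,0,0.05,0],[0,0,0,0],[0,0,0,0]]'; python3 -m pendant '[[0,0,0,0]]'; python3 -m pendant '[[0,0,0.033,0],[0,0,0,0],[0,0,0,0]]';python3 -m pendant '[[0,0,0,0]]';python3 -m pendant '[[0,0,0,0]]') | grep -v -e eef -e open -e grasp
```

```text
time_s: 6.97
tool_pos: [471.1, 355.0, 39.8]
ft_force: [1.4, 0.7, 3.1]
time_s: 7.22
tool_pos: [471.1, 355.0, 38.4]
ft_force: [1.4, 0.5, 5.0]
time_s: 7.3
tool_pos: [471.1, 355.0, 38.3]
ft_force: [1.2, 2.2, 4.7]
time_s: 7.55
tool_pos: [471.0, 354.9, 37.2]
ft_force: [2.9, 1.0, 4.7]
time_s: 7.63
tool_pos: [471.0, 354.9, 37.2]
ft_force: [2.6, 2.2, 5.0]
time_s: 7.72
tool_pos: [471.0, 354.9, 37.1]
ft_force: [2.5, 2.9, 4.8]
```

Contact made, about 4.9 N on dot 1. I'll ease up 1 mm and begin the swipe, one dot spacing per call.

```bash
(python3 -m pendant '[[0,0,-0.03,0],[0,0,0,0],[0,0,0,0]]'; python3 -m pendant '[[0,0,0,0]]'; python3 -m pendant '[[-0.108,-0.078,0,0],[-0.108,-0.078,0,0],[-0.108,-0.078,0,0]]'; python3 -m pendant '[[-0.108,-0.078,0,0],[-0.108,-0.078,0,0],[-0.108,-0.078,0,0]]' ) | grep -v -e eef -e open -e grasp
```

```text
time_s: 7.97
tool_pos: [470.7, 354.7, 37.8]
ft_force: [2.4, 2.4, 5.1]
time_s: 8.05
tool_pos: [470.7, 354.7, 37.7]
ft_force: [3.4, 1.9, 4.7]
time_s: 8.3
tool_pos: [463.1, 344.8, 37.6]
ft_force: [2.3, 2.5, 3.5]
time_s: 8.55
tool_pos: [456.1, 334.7, 37.4]
ft_force: [1.2, 2.3, 3.5]
```

```bash
(python3 -m pendant '[[-0.119,-0.059,0,0],[-0.119,-0.059,0,0],[-0.119,-0.059,0,0],[-0.119,-0.059,0,0],[-0.119,-0.059,0,0],[-0.119,-0.059,0,0]]'; python3 -m pendant '[[-0.128,-0.039,0,0],[-0.128,-0.039,0,0],[-0.128,-0.039,0,0],[-0.128,-0.039,0,0],[-0.128,-0.039,0,0],[-0.128,-0.039,0,0]]' ) | grep -v -e eef -e open -e grasp
```

```text
time_s: 9.05
tool_pos: [446.0, 313.6, 37.9]
ft_force: [0.7, 2.9, 3.7]
time_s: 9.55
tool_pos: [438.7, 290.3, 37.4]
ft_force: [1.0, 3.3, 3.1]
```

```bash
(python3 -m pendant '[[-0.132,-0.017,0,0],[-0.132,-0.017,0,0],[-0.132,-0.017,0,0],[-0.132,-0.017,0,0],[-0.132,-0.017,0,0],[-0.132,-0.017,0,0]]'; python3 -m pendant '[[-0.133,0.004,0,0],[-0.133,0.004,0,0],[-0.133,0.004,0,0],[-0.133,0.004,0,0],[-0.133,0.004,0,0],[-0.133,0.004,0,0]]' ) | grep -v -e eef -e open -e grasp
```

```text
time_s: 10.05
tool_pos: [435.9, 266.7, 37.8]
ft_force: [1.3, 2.6, 4.5]
time_s: 10.55
tool_pos: [436.5, 242.5, 37.4]
ft_force: [-0.2, 2.3, 3.3]
```

```bash
(python3 -m pendant '[[-0.131,0.027,0,0],[-0.131,0.027,0,0],[-0.131,0.027,0,0],[-0.131,0.027,0,0],[-0.131,0.027,0,0],[-0.131,0.027,0,0]]'; python3 -m pendant '[[-0.124,0.047,0,0],[-0.124,0.047,0,0],[-0.124,0.047,0,0],[-0.124,0.047,0,0],[-0.124,0.047,0,0],[-0.124,0.047,0,0]]' ) | grep -v -e eef -e open -e grasp
```

```text
time_s: 11.05
tool_pos: [441.6, 219.2, 37.8]
ft_force: [-0.1, 3.5, 4.5]
time_s: 11.55
tool_pos: [450.0, 196.6, 37.4]
ft_force: [-0.9, 2.9, 3.0]
```

```bash
(python3 -m pendant '[[-0.115,0.068,0,0],[-0.115,0.068,0,0],[-0.115,0.068,0,0],[-0.115,0.068,0,0],[-0.115,0.068,0,0],[-0.13,0.068,0,0],[0,0,0,0],[0,0,0,0]]'; python3 -m pendant '[[0,0,0,0]]') | grep -v -e eef -e open -e grasp
```

```text
time_s: 12.22
tool_pos: [462.7, 175.2, 37.8]
ft_force: [0.7, -0.5, 5.5]
time_s: 12.3
tool_pos: [462.7, 175.2, 37.8]
ft_force: [2.3, -1.6, 4.5]
```

On dot 5 at (462.7,175.2) with the bar still pressed; lifting off straight up.

```bash
(python3 -m pendant '[[0,0,-0.3,0],[0,0,-0.7,0],[0,0,-1,0],[0,0,-1,0],[0,0,-1,0],[0,0,-0.5,0],[0,0,0,0],[0,0,0,0]]'; python3 -m pendant '[[0,0,0,0],[0,0,0,0]]') | grep -v -e eef -e open -e grasp
python3 -c "
from h import *
snap('scene','s3')"
```

```text
time_s: 12.97
tool_pos: [462.3, 176.1, 173.1]
ft_force: [-0.3, -1.0, 0.0]
time_s: 13.13
tool_pos: [461.3, 175.8, 170.5]
ft_force: [0.1, 0.7, -0.3]
```

View pics/s3.png

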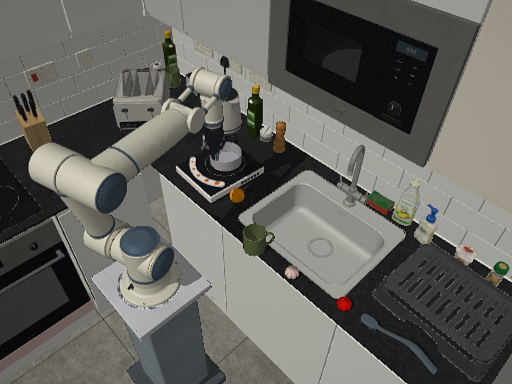

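The scene shows the gripper clear above the hob near (212,140), with the pan (226,157), mandarin (237,196), mug and garlic all in place. Handing in.

```bash
python3 -c "
from h import *
print(workorder.hand_in())"
```

```text
the job is handed in; nothing more can be done
None
```

I swiped the slider in one continuous stroke from dot 1 (smallest) to dot 5 (largest), pressing at about 3–5 N throughout, lifted off there, and handed the job in at about 13 s of the 51 s allowed; the hand-in gave no verdict.

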